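# Tip the packing blocks down against the stop

## Task

Two pine packing blocks stand on end on the setting board and must become rests for a frame: push each one over so that it falls away along its own green lane towards the aluminium stop, then push it along the lane until its end is up against the stop, lying flat, straight and within the lane. Push only, with the fingers: do not lift or carry the blocks. Leave the corner key, film roll, pencil tube, tin and tape measure where they are.

Things in the scene. Friction and masses are not known exactly. Their poses are not given: they have to be found in the camera images.
- setting_board: fixed plywood board on the table, 300 x 300 x 12 mm; origin on the table, 10 mm beyond the board's middle; x along the lanes to the stop, y left, z up. The stop, an aluminium bar 25 mm wide and 22 mm high above the board, runs across its far side; two flat green lanes, 76 mm wide and 260 mm long, 150 mm apart centre to centre, run up to it
- lane_left (a point): the middle of the left green lane's far end, on the board's top (12 mm above the table) at the foot of the stop's near face; x points along the lane into the stop, y to the left, z up
- lane_right (a point): the same point of the right green lane
- long_block: the long block itself; origin in the middle of one of its broad faces (the one away from the robot at the start, the underside once tipped towards the stop), axes as for long_block_centre
- long_block_centre (a point): the centre of the long pine packing block, 125 x 47 x 36 mm, 0.12 kg, brown, loose; at the start it stands on a small end, a broad 125 x 47 mm face towards the robot's side. y axis: along its length from foot to head (up while it stands); x: across its 47 mm width; z: across its 36 mm thickness (towards the robot's side while it stands, up once tipped towards the stop)
- long_block_foot (a point): the middle of the long block's foot end, the end that it stands on at the start; axes as for its centre
- long_block_head (a point): the middle of the long block's head end, the end that is uppermost at the start and must come against the stop; axes as for its centre
- short_block: the short block itself; origin in the middle of one of its broad faces (the one away from the robot at the start, the underside once tipped towards the stop), axes as for short_block_centre
- short_block_centre (a point): the centre of the short pine packing block, 98 x 47 x 36 mm, 0.12 kg, brown, loose; at the start it stands on a small end, a broad 98 x 47 mm face towards the robot's side. y axis: along its length from foot to head (up while it stands); x: across its 47 mm width; z: across its 36 mm thickness (towards the robot's side while it stands, up once tipped towards the stop)
- short_block_foot (a point): the middle of the short block's foot end, the end that it stands on at the start; axes as for its centre
- short_block_head (a point): the middle of the short block's head end, the end that is uppermost at the start and must come against the stop; axes as for its centre
- corner_key: a loose light-grey L-shaped corner key, 42 x 42 x 9 mm, lying on the board between the two lanes; origin under its middle. A bystander, not to be moved
- film_roll: a roll of white stretch film standing on the table to the left of the board, 92 mm across, 102 mm high; origin under its middle. A bystander, not to be moved
- pencil_core: a card tube with pencils in it standing on the table to the right of the board, 70 mm across, 143 mm high with the pencils; origin under its middle. A bystander, not to be moved
- tin: an open grey tin standing on the table to the right of the board, 66 mm across, 41 mm high; origin under its middle. A bystander, not to be moved
- measure: a yellow tape measure lying on the table to the left of the board, 67 x 85 x 31 mm; origin under its middle. A bystander, not to be moved

How it is judged:
By the outcome, as a careful person would: the job done as asked, in the order asked, and still so for the second after the job is handed in, with the robot touching nothing.
It also fails if it takes over 58 s, if anything falls off the work surface, if the arm or the gripper's body presses on something with over 40 N, if the wrist force passes 120 N, or if a joint passes its speed limit or range.

## Robot

A 6-joint arm with a two-finger parallel gripper is mounted at the origin on the work surface; the furniture and walls round the work are solid. World frame = base frame: x ahead of the robot, y to its left, z up, the work surface at z = 0. Lengths are in m, angles in rad, forces in N, time in s.
With the tool pointing down it reaches from about 0.2 to 0.875 m from the base axis. Payload 3.4 kg.
Tool frame: the origin (TCP) lies at the very end of the fingers, on their centre line; the grasp point (between the pads) lies 19 mm behind it; z points along the fingers, y is the line along which they close (so a half turn about z gives the same grasp; the last joint's range is limited). The gripper opens to 94 mm and grips with 3 to 60 N. Pads are 16 mm wide; open, the fingers measure 119 mm over their backs; the gripper's body (75 mm by 177 mm) begins 78 mm behind the grasp point.
Start: joints at [1.176, 0.276, 1.505, -0, 1.361, -0.121], TCP at [0.155, 0.554, 0.205] pointing down, gripper open.
Joint ranges: [-2.89, 2.89], [-0.75, 2.08], [0.22, 2.7], [-1.18, 4.32], [0.11, 2.71], [-2.7, 2.7]. Speed limits (rad/s): [2.57, 2.57, 3.14, 3.14, 3.14, 3.14].

## Interface

Orientations are given as [roll, pitch, yaw] about the fixed x, y, z axes, in that order (R = Rz(yaw) Ry(pitch) Rx(roll)).
In Python, from cell import bot gives the robot as it stands.
- The arm moves only by the tool apply_moves, never from a script. Its arguments are lists of equal length, an entry for each row: "fingers": the finger opening in mm, from 0 to 94; "dp": the shift along the tool's x, y, z scaled (see below), a list of three; "twist": the turn, a rotation vector about the tool's x, y, z scaled (see below), a list of three. In form: {"fingers": [fingers, ...], "dp": [[x, y, z], ...], "twist": [[ax, ay, az], ...]}. A call has 1 to 12 rows; each row shifts and turns the commanded pose from where the row before left it, along the tool's axes as they then stand; what a row does not reach is not made up. The controller multiplies each number of a shift by 0.3 m and each number of a turn by pi/2 rad. A row lasts 1/12 s, in which the tool goes at most 41.7 mm and 7.16 degrees, less where a joint would pass 70% of its speed; a pose out of reach is approached as far as the arm can. A call with a number of a shift or a turn outside -1 to 1 is refused whole. A call with a gripper value outside its range is refused whole. The fingers move at their own pace and stop on an object; "force" is the grip in N (left out, the last holds). Time passes only in rows, so rows that do not move let the fingers close. It gives the time, the measured TCP pose, the force, the opening and the grip force at its end, in the units of the state.
- bot.get_state(): the state, without advancing time (a new reading comes with each control period).
- bot.camera(name): name is "scene" or "top" or "wrist"; returns a dict with "pixels" (420x560x3 uint8, red, green, blue), "fovy" (degrees; the focal length in pixels is half the picture's height over the tangent of half this angle, whatever the lens; pixels are square), "cx", "cy" (the principal point, pixels), "rvec" (rotation vector, rad) and "tvec" (3), from world to camera coordinates, as OpenCV has them; the wrist camera has in their place "mount" (4x4, takes a point from camera to tool coordinates, whose origin is the TCP and whose axes are the flange's). Camera axes: x right, y down, z forward; pixel columns grow to the right and rows downward; lengths in m; the calibration is good to about 2 mm. A picture is of the moment at which its call begins: read the wrist's pose just before it. There is no depth.
- bot.sign_off(): hands the job in; it is judged then, once.
The state is a dict: "t": time; "joint_pos": joint angles; "qvel": joint speeds; "effort": joint torques, N m; "ee_pos": TCP position; "tool_rot": TCP orientation; "contact_force": force on the tool from outside, world axes, zero at the start; "ft_torque": the same for the moment, N m; "gripper_width": opening from 0.0 (shut) to 1.0 (fully open); "gripper_force": force on a finger pad.
Only numpy, scipy, OpenCV 4.12 (cv2) and the standard library are available. Lean on these libraries where they do the work, as an engineer would, in place of code of your own. Each camera call takes 0.05 s, during which the arm holds its last target. There are 200 camera calls.

## Working session

There is one attempt and no reset: what is moved stays moved. The work goes in short steps, Python scripts to look and compute and a tool call to move; the robot and the scene stay as the last step left them, time stands still between calls to the robot, and variables do not carry over. Pictures are saved under pics/ and viewed, at most 10 in all, crops included, and the job is handed in when it is done.

Besides the shell and the picture viewer there is one more tool, called after "Call:" in YAML: its name, and indented under it one key for each argument. apply_moves: Moves the arm, as the interface text tells. Shifts and turns lie within -1 to 1; 1 stands for 0.3 m of shift or pi/2 rad of turn. Its arguments: {"type":"object","properties":{"fingers":{"type":"array","items":{"type":"number"}},"dp":{"type":"array","items":{"type":"array","items":{"type":"number"}}},"twist":{"type":"array","items":{"type":"array","items":{"type":"number"}}},"force":{"type":"number"}},"required":["fingers","dp","twist"]}

```bash
mkdir -p pics; ls; python3 - <<'E'
from cell import bot
import cv2,numpy as np,pickle
d={}
for n in("scene","top"):
    c=bot.camera(n);d[n]=c
    cv2.imwrite(f"pics/{n}0.png",c["pixels"][:,:,::-1])
    R=cv2.Rodrigues(np.array(c["rvec"]))[0];print(n,c["fovy"],c["cx"],c["cy"],-R.T@np.array(c["tvec"]),R[2])
pickle.dump(d,open("d0.pkl","wb"))
print(bot.get_state())
E
```

```text
pics
scene 57.580252743872364 281.84735828916024 211.63206963741044 [ 0.14163304 -0.45300129  0.78986141] [ 0.45845593  0.50165002 -0.73359759]
top 49.99059069318172 275.9088930511591 205.11547220969544 [0.52692264 0.03919937 1.0909287 ] [ 0.06665441  0.0070654  -0.99775111]
{'t': 0.1, 'joint_pos': array([ 1.17599990e+00,  2.76484826e-01,  1.50598970e+00, -2.46924062e-05,
        1.36072828e+00, -1.21025753e-01]), 'qvel': array([-0.00021706, -0.00107493, -0.00236972, -0.00054654, -0.00083631,
       -0.0006829 ]), 'effort': array([ 2.58514025e-03, -4.05458522e+01, -2.37780046e+01,  7.01717008e-02,
        2.99222418e-02, -4.72047839e-05]), 'ee_pos': array([0.15528668, 0.55309565, 0.20472473]), 'tool_rot': array([-3.13999137e+00, -1.70429632e-04,  2.86782701e+00]), 'contact_force': array([ 0.25852249, -0.30287748, -0.61367037]), 'ft_torque': array([ 0.06578942, -0.01359272,  0.02775016]), 'gripper_force': 0.0, 'gripper_width': 1.0001568597507686}
```

View pics/scene0.png

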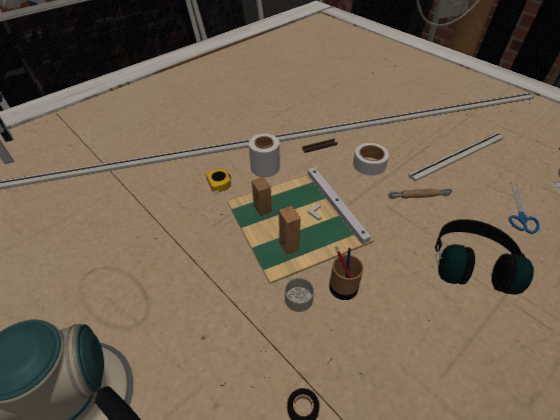

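View pics/top0.png

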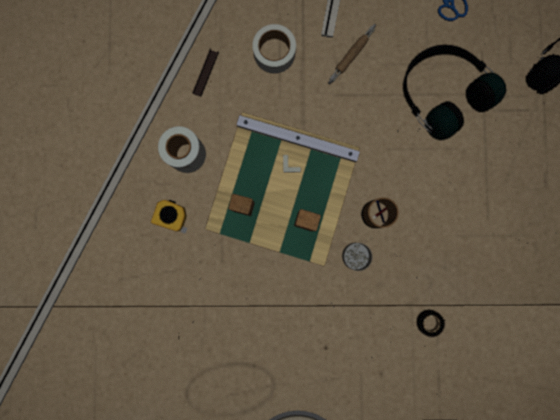

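The short block is on the left lane, around (240,205) in top, and the long block on the right lane, around (308,220). The stop is at the far side and the corner key at (290,163).

```bash
python3 - <<'E'
import cv2,pickle,numpy as np
d=pickle.load(open("d0.pkl","rb"))
a=d["top"]["pixels"][108:273,200:365,::-1];b=d["scene"]["pixels"][160:285,225:375,::-1]
a=cv2.resize(a,None,fx=3.6,fy=3.6,interpolation=2)
cv2.imwrite("pics/c1.png",cv2.convertScaleAbs(a,alpha=1.6))
b=cv2.resize(b,None,fx=4.8,fy=4.8,interpolation=2)
cv2.imwrite("pics/c2.png",cv2.convertScaleAbs(b,alpha=1.5))
# green segmentation
for n in d:
    h=cv2.cvtColor(d[n]["pixels"],cv2.COLOR_RGB2HSV)
    m=cv2.inRange(h,(65,80,25),(95,255,255))
    k,l,s,c=cv2.connectedComponentsWithStats(m)
    for i in range(1,k):
        if s[i,4]>300:
            q=cv2.boxPoints(cv2.minAreaRect(np.argwhere(l==i)[:,::-1].astype(np.float32)))
            print(n,s[i],q.round(1).tolist())
E
```

```text
scene [ 233  183   92   44 1310] [[232.10000610351562, 209.3000030517578], [318.5, 180.5], [324.6000061035156, 198.8000030517578], [238.1999969482422, 227.60000610351562]]
scene [ 253  217  100   53 1803] [[252.89999389648438, 247.6999969482422], [344.20001220703125, 212.60000610351562], [352.6000061035156, 234.6999969482422], [261.3999938964844, 269.79998779296875]]
scene [448 245  19  26 361] [[448.0, 245.0], [466.0, 245.0], [466.0, 270.0], [448.0, 270.0]]
scene [516 255  17  27 323] [[516.0, 255.0], [532.0, 255.0], [532.0, 281.0], [516.0, 281.0]]
scene [   0  320   60   81 3580] [[-0.0, 320.0], [59.0, 320.0], [59.0, 400.0], [0.0, 400.0]]
scene [  77  325   27   67 1162] [[71.9000015258789, 327.3999938964844], [95.69999694824219, 322.70001220703125], [108.80000305175781, 388.0], [85.0, 392.79998779296875]]
top [ 221  132   59  110 2705] [[219.89999389648438, 232.89999389648438], [251.5, 131.10000610351562], [280.1000061035156, 139.89999389648438], [248.5, 241.8000030517578]]
top [ 281  150   59  111 2709] [[280.0, 251.5], [311.1000061035156, 149.3000030517578], [339.79998779296875, 158.0], [308.6000061035156, 260.20001220703125]]
```

View pics/c1.png

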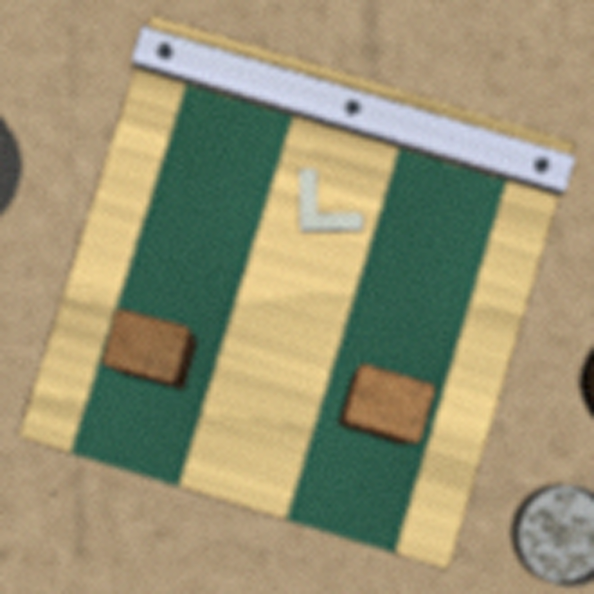

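View pics/c2.png

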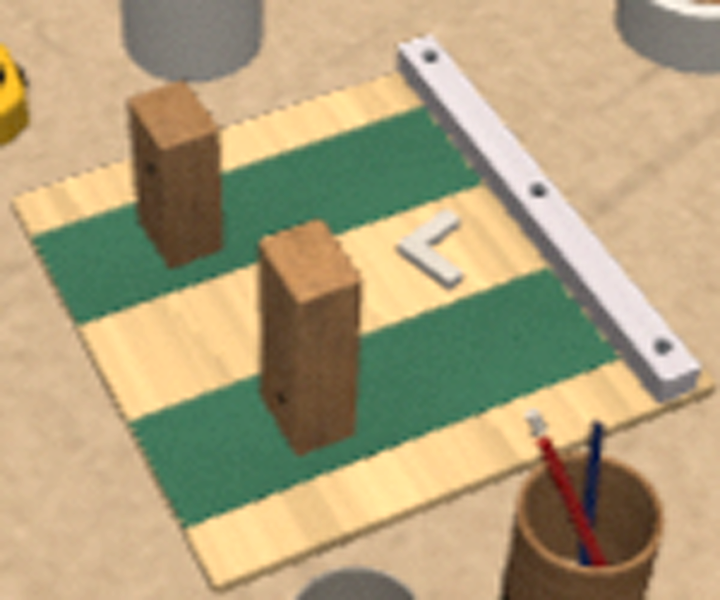

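c1 shows the lane corners, the far ends at the stop and both block tops. c2 shows the full block edges, so I'll fit the poses from these corners.

```bash
cat >h.py <<'E'
import cv2,pickle,numpy as np
from scipy.optimize import least_squares
def K(c):
    f=210/np.tan(np.radians(c["fovy"]/2));return np.array([[f,0,c["cx"]],[0,f,c["cy"]],[0,0,1.]])
def proj(c,P): return cv2.projectPoints(np.array(P,float),np.array(c["rvec"]),np.array(c["tvec"]),K(c),None)[0][:,0]
def B(p,P): # board pose x,y,yaw
    c,s=np.cos(p[2]),np.sin(p[2]);P=np.array(P,float)
    return np.c_[p[0]+c*P[:,0]-s*P[:,1],p[1]+s*P[:,0]+c*P[:,1],P[:,2]]
def fit(obs,x0):
    f=lambda p:np.concatenate([(proj(c,B(p,P))-q).ravel() for c,P,q in obs])
    r=least_squares(f,x0,loss="soft_l1");return r.x,f(r.x)
E
python3 - <<'E'
from h import *
d=pickle.load(open("d0.pkl","rb"));T,S=d["top"],d["scene"]
t=lambda q:(np.array(q)+.5)/3.6-.5+[200,108]
s=lambda q:(np.array(q)+.5)/4.8-.5+[225,160]
# board frame with origin at lane-end line midpoint, z=.012
lx=-.26
P=[(lx,.113,.012),(lx,.037,.012),(lx,-.037,.012),(lx,-.113,.012)]
Pf=[(0,.113,.012),(0,.037,.012),(0,-.037,.012),(0,-.113,.012)]
tn=t([(73,453),(181,484),(290,517),(396,551)]);tf=t([(187,85),(292,118),(400,150),(505,184)])
sn=s([(33,237),(80,324),(132,422),(187,526)]);sf=s([(428,108),(482,185),(547,268),(620,358)])
b,r=fit([(T,P,tn),(T,Pf,tf),(S,P,sn),(S,Pf,sf)],[.65,.05,0]);print("board",b,r.reshape(-1,2).round(1).tolist())
b1,_=fit([(T,P,tn),(T,Pf,tf)],b);b2,_=fit([(S,P,sn),(S,Pf,sf)],b);print(b1,b2)
def blk(h):
    x,y=.018,.0235
    return [(-x,y),(x,y),(x,-y),(-x,-y)]
for n,h,st,sb,tt,yl in(("short",.098,[(128,100),(183,84),(219,128),(165,148)],[(138,207),(222,248),(175,268)],[(104,358),(117,311),(191,328),(178,384)],.075),
 ("long",.125,[(258,240),(320,220),(360,275),(301,303)],[(262,390),(356,435),(301,453)],[(348,414),(362,366),(435,383),(421,440)],-.075)):
    k=blk(h);top=[(a,e,.012+h) for a,e in k];bot=[(*k[0],.012),(*k[2],.012),(*k[3],.012)]
    o=[(S,top,s(st)),(S,bot,s(sb))]
    tto=[(T,top,t(tt))]
    for oo in(o+tto,o,tto):
        p,r=fit(oo,[.5,.05,b[2]])
        dx=p[:2]-b[:2];c,si=np.cos(b[2]),np.sin(b[2])
        print(n,p.round(4),"lane",np.round([c*dx[0]+si*dx[1],-si*dx[0]+c*dx[1]-yl,np.degrees(p[2]-b[2])],4),np.abs(r).max().round(2))
E
```

```text
board [ 0.74605638 -0.00247117 -0.30186661] [[-0.7, 0.1], [-0.3, 0.8], [-1.0, 0.8], [0.1, 0.8], [-0.1, -0.2], [0.6, -0.4], [-0.1, -0.5], [0.9, -0.9], [-0.1, -0.1], [-0.1, 0.5], [-0.4, -0.0], [0.1, 0.8], [-0.6, -0.6], [0.8, -0.4], [0.7, -0.5], [0.6, 0.1]]
[ 0.74636945 -0.00241771 -0.29956633] [ 0.74579972 -0.00256789 -0.30485437]
short [ 0.5958  0.1238 -0.2554] lane [-1.8100e-01  9.0000e-04  2.6648e+00] 2.83
short [ 0.5962  0.1249 -0.2545] lane [-1.8090e-01  2.1000e-03  2.7139e+00] 2.55
short [ 0.5959  0.1232 -0.2592] lane [-1.8070e-01  4.0000e-04  2.4467e+00] 1.9
long [ 0.5601 -0.022  -0.2825] lane [-1.7180e-01  1.1000e-03  1.1079e+00] 1.86
long [ 0.5596 -0.0216 -0.2874] lane [-0.1724  0.0013  0.8304] 1.48
long [ 0.5611 -0.0227 -0.288 ] lane [-1.706e-01  7.000e-04  7.967e-01] 1.68
```

```bash
cat >>h.py <<'E'
from cell import bot
from scipy.spatial.transform import Rotation as Ro
BD=np.array([.74606,-.00247,-.3019])
def lane(P):
    c,s=np.cos(BD[2]),np.sin(BD[2]);d=np.array(P)[:2]-BD[:2];return np.array([c*d[0]+s*d[1],-s*d[0]+c*d[1]])
def go(u,v,z,yaw=None):
    st=bot.get_state();p=B(BD,[(u,v,z)])[0];R=Ro.from_euler("xyz",st["tool_rot"])
    print("t",st["t"],"lane now",lane(st["ee_pos"]).round(4),st["ee_pos"][2].round(4),"yaw",st["tool_rot"].round(4),"F",st["contact_force"].round(1))
    print("total dp",(R.inv().apply(p-st["ee_pos"])/.3).round(4))
    if yaw is not None: print("twist",((R.inv()*Ro.from_euler("xyz",[np.pi,0,yaw])).as_rotvec()/(np.pi/2)).round(4))
E
python3 -c "
from h import *
go(-.237,.076,.205,2.886)"
```

```text
t 0.1 lane now [-0.7292  0.3548] 0.2047 yaw [-3.1400e+00 -2.0000e-04  2.8678e+00] F [ 0.3 -0.3 -0.6]
total dp [-1.614e+00 -9.751e-01  4.000e-04]
twist [-0.001  -0.0001 -0.0116]
```

Call:
apply_moves:
  fingers: [15, 15, 15, 15, 15, 15, 15, 15, 15, 15, 15, 15]
  dp:
    - [-0.08, -0.048, 0]
    - [-0.08, -0.048, 0]
    - [-0.08, -0.048, 0]
    - [-0.08, -0.048, 0]
    - [-0.08, -0.048, 0]
    - [-0.08, -0.048, 0]
    - [-0.08, -0.048, 0]
    - [-0.08, -0.048, 0]
    - [-0.08, -0.048, 0]
    - [-0.08, -0.048, 0]
    - [-0.08, -0.048, 0]
    - [-0.08, -0.048, 0]
  twist:
    - [0, 0, -0.01]
    - [0, 0, 0]
    - [0, 0, 0]
    - [0, 0, 0]
    - [0, 0, 0]
    - [0, 0, 0]
    - [0, 0, 0]
    - [0, 0, 0]
    - [0, 0, 0]
    - [0, 0, 0]
    - [0, 0, 0]
    - [0, 0, 0]

```text
t: 1.1
ee_pos: [0.39, 0.3114, 0.2052]
tool_rot: [-3.141, -0.001, 2.883]
contact_force: [0.4, 0.5, 0.0]
gripper_width: 0.187
gripper_force: 0.0
```

```bash
python3 -c "
from h import *
go(-.237,.076,.205,2.886)
print(bot.get_state()['gripper_width']*94)"
```

```text
t 1.1 lane now [-0.4333  0.1939] 0.2052 yaw [-3.1412e+00 -5.0000e-04  2.8835e+00] F [0.4 0.5 0. ]
total dp [-6.364e-01 -4.211e-01  4.000e-04]
twist [-0.0003 -0.0003 -0.0016]
17.61504398572934
```

Call:
apply_moves:
  fingers: [15, 15, 15, 15, 15, 15, 15, 15, 15, 15, 15, 15]
  dp:
    - [-0.075, -0.05, 0]
    - [-0.075, -0.05, 0]
    - [-0.075, -0.05, 0]
    - [-0.075, -0.05, 0]
    - [-0.075, -0.05, 0]
    - [-0.075, -0.05, 0]
    - [-0.075, -0.05, 0]
    - [-0.075, -0.05, 0]
    - [0, 0, 0.1]
    - [0, 0, 0.1]
    - [0, 0, 0.1]
    - [0, 0, 0.1]
  twist:
    - [0, 0, 0]
    - [0, 0, 0]
    - [0, 0, 0]
    - [0, 0, 0]
    - [0, 0, 0]
    - [0, 0, 0]
    - [0, 0, 0]
    - [0, 0, 0]
    - [0, 0, 0]
    - [0, 0, 0]
    - [0, 0, 0]
    - [0, 0, 0]

```text
t: 2.1
ee_pos: [0.5328, 0.1504, 0.084]
tool_rot: [3.141, -0.0, 2.883]
contact_force: [-0.0, -0.8, 0.7]
gripper_width: 0.158
gripper_force: 0.0
```

```bash
python3 -c "
from h import *
go(-.207,.076,.085,2.886)
c=bot.camera('wrist');cv2.imwrite('pics/w1.png',c['pixels'][:,:,::-1])"
```

```text
t 2.1 lane now [-0.2491  0.0825] 0.084 yaw [ 3.1415e+00 -1.0000e-04  2.8828e+00] F [-0.  -0.8  0.7]
total dp [-0.1392 -0.0278 -0.0032]
twist [ 0.0001 -0.0001 -0.0021]
```

View pics/w1.png

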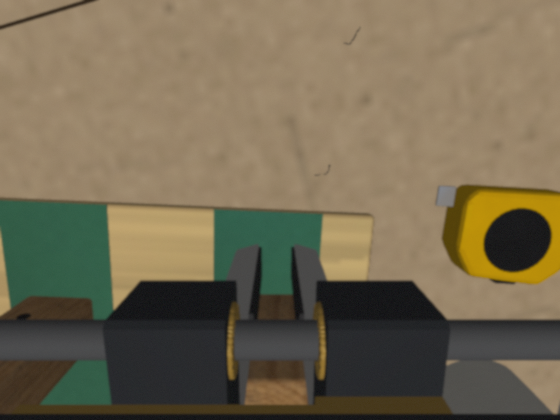

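The wrist view shows the block's face centred between the fingers: block about x 244–310, fingers 227–328.

Call:
apply_moves:
  fingers: [15, 15, 15, 15, 15, 15, 15, 15, 15, 15, 15, 15]
  dp:
    - [-0.03, -0.007, 0]
    - [-0.03, 0, 0]
    - [-0.03, 0, 0]
    - [-0.025, 0, 0]
    - [-0.015, 0, 0]
    - [-0.015, 0, 0]
    - [-0.015, 0, 0]
    - [-0.015, 0, 0]
    - [-0.015, 0, 0]
    - [-0.015, 0, 0]
    - [-0.015, 0, 0]
    - [-0.015, 0, 0]
  twist:
    - [0, 0, 0]
    - [0, 0, 0]
    - [0, 0, 0]
    - [0, 0, 0]
    - [0, 0, 0]
    - [0, 0, 0]
    - [0, 0, 0]
    - [0, 0, 0]
    - [0, 0, 0]
    - [0, 0, 0]
    - [0, 0, 0]
    - [0, 0, 0]

```text
t: 3.15
ee_pos: [0.601, 0.1306, 0.0854]
tool_rot: [3.142, 0.0, 2.884]
contact_force: [-0.2, 0.2, -0.6]
gripper_width: 0.159
gripper_force: 0.0
```

Call:
apply_moves:
  fingers: [15, 15, 15, 15, 15, 15]
  dp:
    - [-0.015, 0, 0]
    - [-0.015, 0, 0]
    - [-0.015, 0, 0]
    - [0, 0, 0]
    - [0, 0, 0]
    - [0, 0, 0]
  twist:
    - [0, 0, 0]
    - [0, 0, 0]
    - [0, 0, 0]
    - [0, 0, 0]
    - [0, 0, 0]
    - [0, 0, 0]

```text
t: 3.65
ee_pos: [0.6134, 0.1273, 0.0854]
tool_rot: [-3.142, -0.001, 2.883]
contact_force: [-0.2, 0.2, 0.6]
gripper_width: 0.161
gripper_force: 0.0
```

```bash
python3 -c "
from h import *
go(-.22,.075,.085,2.84)
c=bot.camera('scene')['pixels'][160:285,225:375,::-1]
cv2.imwrite('pics/s2.png',cv2.convertScaleAbs(cv2.resize(c,None,fx=4.8,fy=4.8,interpolation=2),alpha=1.5))"
```

```text
t 3.65 lane now [-0.1653  0.0845] 0.0854 yaw [-3.1416e+00 -5.0000e-04  2.8835e+00] F [-0.2  0.2  0.6]
total dp [ 0.1836 -0.0236  0.0013]
twist [-0.     -0.0003  0.0277]
```

View pics/s2.png

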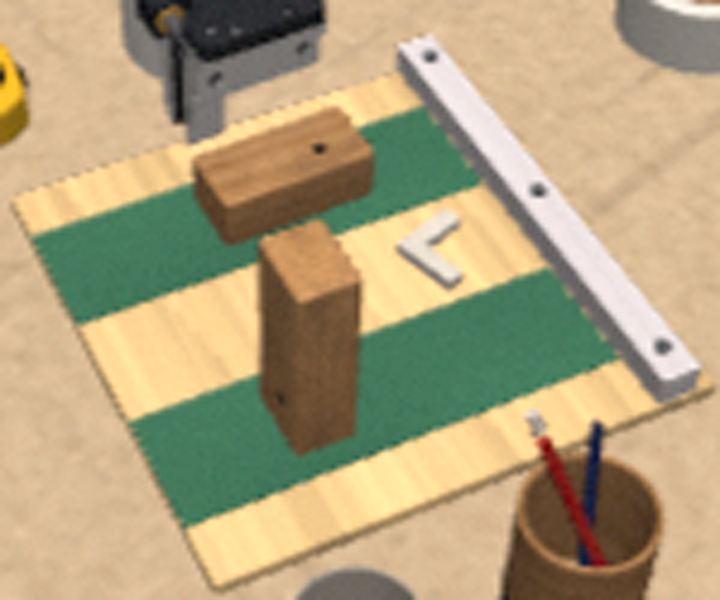

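The short block has fallen flat along its lane: foot end at (193–232, 165–243), head end at about (374,155), no collision.

```bash
cat >>h.py <<'E'
def lying(L,top,bot,S,sc=4.8,off=(225,160)):
    s=lambda q:(np.array(q)+.5)/sc-.5+off
    x,y=L/2,.0235
    P=[(-x,y,.048),(-x,-y,.048),(x,-y,.048),(x,y,.048)];Q=[(-x,y,.012),(-x,-y,.012),(x,-y,.012)]
    p,r=fit([(S,P,s(top)),(S,Q,s(bot))],[.62,.05,-.3])
    c=np.array([np.cos(p[2]),np.sin(p[2])])*L/2
    print("foot",lane(p[:2]-c).round(4),"head",lane(p[:2]+c).round(4),"dyaw deg",np.degrees(p[2]-BD[2]).round(2),np.abs(r).max().round(2))
E
python3 -c "
from h import *
S=pickle.load(open('d0.pkl','rb'))['scene']
lying(.098,[(193,165),(229,208),(374,155),(338,106)],[(198,200),(232,243),(372,190)],S)
go(-.2,.079,.025,2.84)"
```

```text
foot [-0.1625  0.0752] head [-0.0646  0.0809] dyaw deg 3.35 1.94
t 3.7 lane now [-0.1653  0.0845] 0.0854 yaw [-3.1416e+00 -5.0000e-04  2.8835e+00] F [-0.7  0.2  0.3]
total dp [ 0.1162 -0.0131  0.2014]
twist [-0.     -0.0003  0.0277]
```

Call:
apply_moves:
  fingers: [15, 15, 15, 15, 15, 15, 15, 15, 15]
  dp:
    - [0.05, -0.01, 0]
    - [0.05, -0.01, 0]
    - [0.02, 0, 0]
    - [0, 0, 0.07]
    - [0, 0, 0.07]
    - [0, 0, 0.06]
    - [0, 0, 0]
    - [0, 0, 0]
    - [0, 0, 0]
  twist:
    - [0, 0, 0.014]
    - [0, 0, 0.014]
    - [0, 0, 0]
    - [0, 0, 0]
    - [0, 0, 0]
    - [0, 0, 0]
    - [0, 0, 0]
    - [0, 0, 0]
    - [0, 0, 0]

```text
t: 4.45
ee_pos: [0.5783, 0.1315, 0.0264]
tool_rot: [3.141, 0.002, 2.84]
contact_force: [0.5, -0.5, 0.8]
gripper_width: 0.159
gripper_force: 0.0
```

```bash
python3 -c "
from h import *
go(-.106,.077,.025,2.84)
c=bot.camera('wrist');cv2.imwrite('pics/w2.png',c['pixels'][:,:,::-1])"
```

```text
t 4.45 lane now [-0.2    0.078] 0.0264 yaw [3.1408e+00 1.5000e-03 2.8398e+00] F [ 0.5 -0.5  0.8]
total dp [-0.3133 -0.0034  0.005 ]
twist [ 0.0005  0.001  -0.0001]
```

View pics/w2.png

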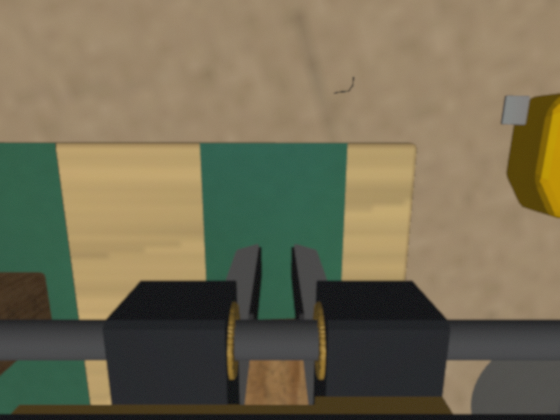

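Lane edges at x 203–346, fingers centred at 277 and the board edge level, so the tool is aligned. Next I push along.

Call:
apply_moves:
  fingers: [15, 15, 15, 15, 15, 15, 15, 15, 15, 15, 15, 15]
  dp:
    - [-0.03, -0.005, 0]
    - [-0.03, -0.005, 0]
    - [-0.02, 0, 0]
    - [-0.02, 0, 0]
    - [-0.02, 0, 0]
    - [-0.02, 0, 0]
    - [-0.02, 0, 0]
    - [-0.02, 0, 0]
    - [-0.02, 0, 0]
    - [-0.02, 0, 0]
    - [-0.02, 0, 0]
    - [-0.02, 0, 0]
  twist:
    - [0, 0, 0]
    - [0, 0, 0]
    - [0, 0, 0]
    - [0, 0, 0]
    - [0, 0, 0]
    - [0, 0, 0]
    - [0, 0, 0]
    - [0, 0, 0]
    - [0, 0, 0]
    - [0, 0, 0]
    - [0, 0, 0]
    - [0, 0, 0]

```text
t: 5.5
ee_pos: [0.6515, 0.105, 0.0254]
tool_rot: [3.142, 0.0, 2.84]
contact_force: [-2.5, 0.4, 2.7]
gripper_width: 0.158
gripper_force: 1.3
```

Call:
apply_moves:
  fingers: [15, 15, 15, 15, 15, 15]
  dp:
    - [-0.015, 0, 0]
    - [-0.01, 0, 0]
    - [-0.01, 0, 0]
    - [0, 0, 0]
    - [0, 0, 0]
    - [0, 0, 0]
  twist:
    - [0, 0, 0]
    - [0, 0, 0]
    - [0, 0, 0]
    - [0, 0, 0]
    - [0, 0, 0]
    - [0, 0, 0]

```text
t: 6.0
ee_pos: [0.6617, 0.1019, 0.0255]
tool_rot: [3.141, 0.001, 2.84]
contact_force: [0.2, -0.9, 0.2]
gripper_width: 0.159
gripper_force: 0.0
```

```bash
python3 -c "
from h import *
go(-.106,.077,.025,2.84)"
```

```text
t 6.0 lane now [-0.1116  0.0746] 0.0255 yaw [3.1414e+00 1.5000e-03 2.8396e+00] F [ 0.2 -0.9  0.2]
total dp [-0.0187  0.0081  0.0016]
twist [ 0.0002  0.0009 -0.0002]
```

Call:
apply_moves:
  fingers: [15, 15, 15, 15, 15]
  dp:
    - [-0.006, 0, 0]
    - [-0.006, 0, 0]
    - [-0.006, 0, 0]
    - [0, 0, 0]
    - [0, 0, 0]
  twist:
    - [0, 0, 0]
    - [0, 0, 0]
    - [0, 0, 0]
    - [0, 0, 0]
    - [0, 0, 0]

```text
t: 6.42
ee_pos: [0.6662, 0.1005, 0.0255]
tool_rot: [3.142, -0.0, 2.839]
contact_force: [-1.9, 0.3, 0.9]
gripper_width: 0.157
gripper_force: 0.8
```

Call:
apply_moves:
  fingers: [15, 15, 15]
  dp:
    - [-0.004, 0, 0]
    - [-0.004, 0, 0]
    - [0, 0, 0]
  twist:
    - [0, 0, 0]
    - [0, 0, 0]
    - [0, 0, 0]

```text
t: 6.67
ee_pos: [0.6661, 0.1005, 0.0255]
tool_rot: [-3.141, -0.005, 2.839]
contact_force: [-6.0, 2.0, 5.0]
gripper_width: 0.161
gripper_force: 3.2
```

Call:
apply_moves:
  fingers: [15, 15, 15]
  dp:
    - [-0.005, 0, 0]
    - [-0.003, 0, 0]
    - [0, 0, 0]
  twist:
    - [0, 0, 0]
    - [0, 0, 0]
    - [0, 0, 0]

```text
t: 6.92
ee_pos: [0.6661, 0.1005, 0.0255]
tool_rot: [-3.141, -0.009, 2.839]
contact_force: [-10.0, 3.5, 7.6]
gripper_width: 0.159
gripper_force: 5.3
```

```bash
python3 -c "
from h import *
go(-.106,.077,.025,2.84)
c=bot.camera('scene')['pixels'][160:285,225:375,::-1]
cv2.imwrite('pics/s3.png',cv2.convertScaleAbs(cv2.resize(c,None,fx=4.8,fy=4.8,interpolation=2),alpha=1.5))"
```

```text
t 6.9167 lane now [-0.107   0.0745] 0.0255 yaw [-3.141  -0.0093  2.8392] F [-10.    3.5   7.6]
total dp [-0.0032  0.0082  0.0017]
twist [-0.0004 -0.0059 -0.0005]
```

View pics/s3.png

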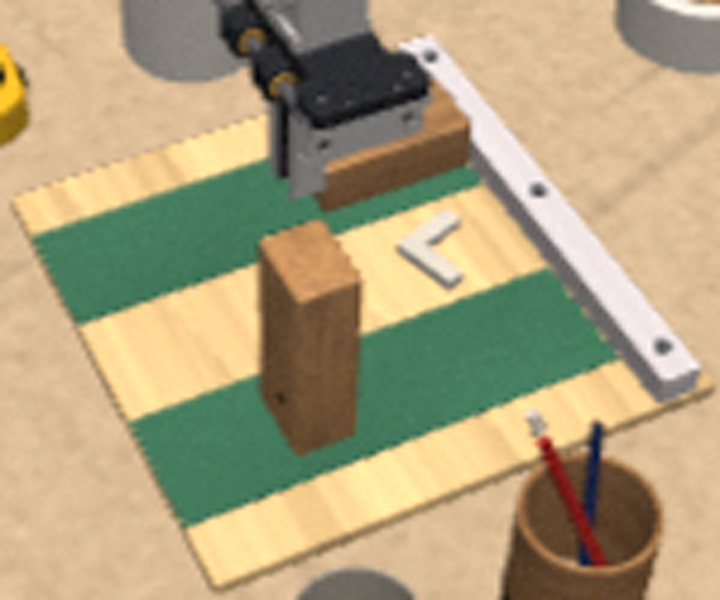

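The head end is flush against the stop at (470,130) and inside the lane; the long block and key haven't moved. Now I back off and cross to the long block.

Call:
apply_moves:
  fingers: [15, 15, 15, 15, 15, 15, 15, 15, 15, 15, 15]
  dp:
    - [0.04, 0, 0]
    - [0.08, 0, 0]
    - [0.08, 0, 0]
    - [0.08, 0, -0.04]
    - [0.08, 0, -0.08]
    - [0.08, 0, -0.08]
    - [0, 0, -0.12]
    - [0, 0, -0.12]
    - [0, 0, -0.12]
    - [0, 0, 0]
    - [0, 0, 0]
  twist:
    - [0, 0, 0]
    - [0, 0, 0]
    - [0, 0, 0]
    - [0, 0, 0]
    - [0, 0, 0]
    - [0, 0, -0.011]
    - [0, 0, 0]
    - [0, 0, 0]
    - [0, 0, 0]
    - [0, 0, 0]
    - [0, 0, 0]

```text
t: 7.88
ee_pos: [0.5471, 0.1384, 0.1962]
tool_rot: [3.139, 0.007, 2.857]
contact_force: [-0.7, 0.8, -0.8]
gripper_width: 0.158
gripper_force: 0.0
```

```bash
python3 -c "
from h import *
go(-.232,-.073,.2,2.857)"
```

```text
t 7.8833 lane now [-0.2318  0.0753] 0.1962 yaw [3.1389 0.0073 2.8569] F [-0.7  0.8 -0.8]
total dp [ 0.0091 -0.4943 -0.0139]
twist [ 0.0017  0.0047 -0.0001]
```

Call:
apply_moves:
  fingers: [15, 15, 15, 15, 15, 15, 15, 15, 15, 15, 15, 15]
  dp:
    - [0, -0.08, 0]
    - [0, -0.08, 0]
    - [0, -0.08, 0]
    - [0, -0.08, 0]
    - [0, -0.08, 0]
    - [0, -0.08, 0]
    - [0, -0.014, 0]
    - [0, 0, 0.08]
    - [0, 0, 0.08]
    - [0, 0, 0.08]
    - [0, 0, 0.06]
    - [0, 0, 0]
  twist:
    - [0.002, 0.004, 0]
    - [0, 0, 0]
    - [0, 0, 0]
    - [0, 0, 0]
    - [0, 0, 0]
    - [0, 0, 0]
    - [0, 0, 0]
    - [0, 0, 0]
    - [0, 0, 0]
    - [0, 0, 0]
    - [0, 0, 0]
    - [0, 0, 0]

```text
t: 8.88
ee_pos: [0.499, -0.0031, 0.0993]
tool_rot: [-3.138, -0.016, 2.857]
contact_force: [-0.0, 0.4, -0.5]
gripper_width: 0.161
gripper_force: 0.0
```

```bash
python3 -c "
from h import *
go(-.198,-.073,.105,2.857)
c=bot.camera('wrist');cv2.imwrite('pics/w3.png',c['pixels'][:,:,::-1])"
```

```text
t 8.8833 lane now [-0.2357 -0.0741] 0.0993 yaw [-3.1375 -0.0155  2.8566] F [-0.   0.4 -0.5]
total dp [-0.1254  0.0014 -0.021 ]
twist [-0.0026 -0.0099 -0.0002]
```

View pics/w3.png

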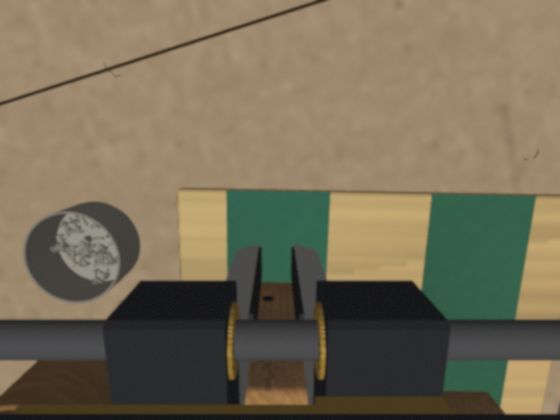

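The long block's face is centred between the fingers (244–310 against 227–328). Tipping it.

Call:
apply_moves:
  fingers: [15, 15, 15, 15, 15, 15, 15, 15, 15, 15, 15, 15]
  dp:
    - [0, 0, -0.01]
    - [-0.03, 0, -0.01]
    - [-0.03, 0, 0]
    - [-0.03, 0, 0]
    - [-0.02, 0, 0]
    - [-0.015, 0, 0]
    - [-0.015, 0, 0]
    - [-0.015, 0, 0]
    - [-0.015, 0, 0]
    - [-0.015, 0, 0]
    - [-0.015, 0, 0]
    - [-0.015, 0, 0]
  twist:
    - [-0.002, -0.009, 0]
    - [0, 0, 0]
    - [0, 0, 0]
    - [0, 0, 0]
    - [0, 0, 0]
    - [0, 0, 0]
    - [0, 0, 0]
    - [0, 0, 0]
    - [0, 0, 0]
    - [0, 0, 0]
    - [0, 0, 0]
    - [0, 0, 0]

```text
t: 9.93
ee_pos: [0.5647, -0.0222, 0.1103]
tool_rot: [3.142, 0.008, 2.857]
contact_force: [0.4, -0.2, 0.6]
gripper_width: 0.159
gripper_force: 0.0
```

Call:
apply_moves:
  fingers: [15, 15, 15, 15, 15, 15, 15, 15, 15]
  dp:
    - [-0.015, 0, 0]
    - [-0.015, 0, 0]
    - [-0.015, 0, 0]
    - [-0.015, 0, 0]
    - [0, 0, 0]
    - [0, 0, 0]
    - [0, 0, 0]
    - [0, 0, 0]
    - [0, 0, 0]
  twist:
    - [0, 0, 0]
    - [0, 0, 0]
    - [0, 0, 0]
    - [0, 0, 0]
    - [0, 0, 0]
    - [0, 0, 0]
    - [0, 0, 0]
    - [0, 0, 0]
    - [0, 0, 0]

```text
t: 10.68
ee_pos: [0.5813, -0.0271, 0.1105]
tool_rot: [3.142, 0.008, 2.857]
contact_force: [0.2, -0.6, 0.8]
gripper_width: 0.158
gripper_force: 0.0
```

```bash
python3 -c "
from h import *
go(-.2,-.075,.025,2.84)
c=bot.camera('scene')['pixels'][160:285,225:375,::-1]
cv2.imwrite('pics/s4.png',cv2.convertScaleAbs(cv2.resize(c,None,fx=4.8,fy=4.8,interpolation=2),alpha=1.5))"
```

```text
t 10.6833 lane now [-0.1499 -0.0725] 0.1105 yaw [3.1415 0.0077 2.8568] F [ 0.2 -0.6  0.8]
total dp [ 0.1692 -0.0054  0.2838]
twist [0.0001 0.0049 0.0107]
```

View pics/s4.png

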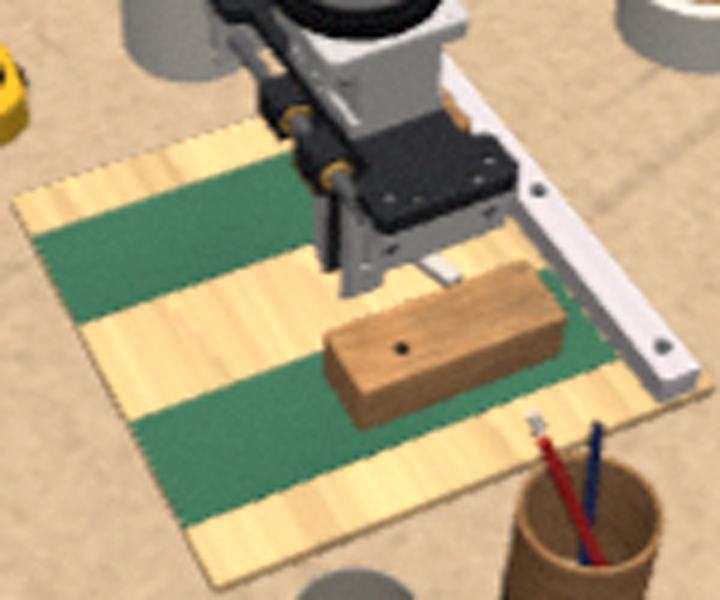

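The long block lies flat in the right lane: foot at (324–365, 345–430), head at (565,318), about 30 mm short of the stop.

```bash
python3 -c "
from h import *
S=pickle.load(open('d0.pkl','rb'))['scene']
lying(.125,[(324,342),(361,395),(566,318),(524,262)],[(329,380),(364,431),(562,355)],S)"
```

```text
foot [-0.1548 -0.0778] head [-0.0299 -0.0755] dyaw deg 1.07 2.01
```

Call:
apply_moves:
  fingers: [15, 15, 15, 15, 15, 15, 15, 15, 15, 15]
  dp:
    - [0.06, -0.005, 0]
    - [0.06, 0, 0]
    - [0.05, 0, 0]
    - [0, 0, 0.07]
    - [0, 0, 0.07]
    - [0, 0, 0.07]
    - [0, 0, 0.07]
    - [0, 0, 0]
    - [0, 0, 0]
    - [0, 0, 0]
  twist:
    - [0, 0.005, 0.011]
    - [0, 0, 0]
    - [0, 0, 0]
    - [0, 0, 0]
    - [0, 0, 0]
    - [0, 0, 0]
    - [0, 0, 0]
    - [0, 0, 0]
    - [0, 0, 0]
    - [0, 0, 0]

```text
t: 11.57
ee_pos: [0.5332, -0.0138, 0.0273]
tool_rot: [3.141, 0.001, 2.84]
contact_force: [0.3, -0.2, 0.6]
gripper_width: 0.16
gripper_force: 0.0
```

```bash
python3 -c "
from h import *
go(-.133,-.075,.025,2.84)"
```

```text
t 11.5667 lane now [-0.1999 -0.0742] 0.0273 yaw [3.1412e+00 1.4000e-03 2.8396e+00] F [ 0.3 -0.2  0.6]
total dp [-0.2228 -0.0028  0.0078]
twist [ 0.0002  0.0009 -0.0002]
```

Contact comes after about 37 mm; the stop should be reached near u = -0.134.

Call:
apply_moves:
  fingers: [15, 15, 15, 15, 15, 15, 15, 15, 15, 15, 15, 15]
  dp:
    - [-0.03, -0.003, 0.006]
    - [-0.03, 0, 0]
    - [-0.03, 0, 0]
    - [-0.02, 0, 0]
    - [-0.02, 0, 0]
    - [-0.02, 0, 0]
    - [-0.02, 0, 0]
    - [-0.015, 0, 0]
    - [-0.01, 0, 0]
    - [-0.01, 0, 0]
    - [0, 0, 0]
    - [0, 0, 0]
  twist:
    - [0, 0, 0]
    - [0, 0, 0]
    - [0, 0, 0]
    - [0, 0, 0]
    - [0, 0, 0]
    - [0, 0, 0]
    - [0, 0, 0]
    - [0, 0, 0]
    - [0, 0, 0]
    - [0, 0, 0]
    - [0, 0, 0]
    - [0, 0, 0]

```text
t: 12.57
ee_pos: [0.5916, -0.0331, 0.0245]
tool_rot: [3.141, 0.001, 2.84]
contact_force: [-0.6, -0.0, 0.6]
gripper_width: 0.158
gripper_force: 0.0
```

Call:
apply_moves:
  fingers: [15, 15, 15, 15, 15]
  dp:
    - [-0.006, 0, 0]
    - [-0.006, 0, 0]
    - [-0.006, 0, 0]
    - [0, 0, 0]
    - [0, 0, 0]
  twist:
    - [0, 0, 0]
    - [0, 0, 0]
    - [0, 0, 0]
    - [0, 0, 0]
    - [0, 0, 0]

```text
t: 12.98
ee_pos: [0.5958, -0.0344, 0.0245]
tool_rot: [3.141, -0.001, 2.84]
contact_force: [-2.2, 0.8, 1.1]
gripper_width: 0.157
gripper_force: 1.3
```

```bash
python3 -c "
from h import *
go(-.134,-.075,.025,2.84)"
```

```text
t 12.9833 lane now [-0.134  -0.0752] 0.0245 yaw [ 3.1415e+00 -6.0000e-04  2.8395e+00] F [-2.2  0.8  1.1]
total dp [-0.0001  0.0006 -0.0016]
twist [ 0.0001 -0.0004 -0.0003]
```

Call:
apply_moves:
  fingers: [15, 15, 15, 15]
  dp:
    - [-0.005, 0, 0]
    - [-0.005, 0, 0]
    - [-0.005, 0, 0]
    - [0, 0, 0]
  twist:
    - [0, 0, 0]
    - [0, 0, 0]
    - [0, 0, 0]
    - [0, 0, 0]

```text
t: 13.32
ee_pos: [0.5957, -0.0344, 0.0246]
tool_rot: [-3.141, -0.01, 2.839]
contact_force: [-9.6, 3.3, 10.2]
gripper_width: 0.162
gripper_force: 5.4
```

Firm at 10 N with no further travel, so it's against the stop. Backing off and rising clear.

Call:
apply_moves:
  fingers: [15, 15, 15, 15, 15, 15, 15, 15, 15, 15, 15, 15]
  dp:
    - [0.04, 0, 0]
    - [0.08, 0, 0]
    - [0.08, 0, 0]
    - [0.08, 0, -0.05]
    - [0.1, 0, -0.08]
    - [0.1, 0, -0.08]
    - [0.1, 0, -0.1]
    - [0.1, 0, -0.1]
    - [0.1, 0, -0.1]
    - [0.1, 0, -0.1]
    - [0, 0, 0]
    - [0, 0, 0]
  twist:
    - [0, 0, 0]
    - [0, 0, 0]
    - [0, 0, 0]
    - [0, 0, 0]
    - [0, 0, 0]
    - [0, 0, 0]
    - [0, 0, 0]
    - [0, 0, 0]
    - [0, 0, 0]
    - [0, 0, 0]
    - [0, 0, 0]
    - [0, 0, 0]

```text
t: 14.32
ee_pos: [0.3519, 0.042, 0.2074]
tool_rot: [3.14, 0.008, 2.84]
contact_force: [-0.2, -0.5, 0.4]
gripper_width: 0.163
gripper_force: 0.0
```

```bash
cat >chk.py <<'E'
from h import *
d=pickle.load(open('d0.pkl','rb'));T=d['top'];im=bot.camera('top')['pixels']
# rectify plane z=.048 (block tops), 0.5 mm/px; lane coords
u=np.linspace(-.20,.01,421);v=np.linspace(.13,-.13,521)
U,V=np.meshgrid(u,v,indexing='ij')
px=proj(T,B(BD,np.c_[U.ravel(),V.ravel(),np.full(U.size,.048)])).astype(np.float32).reshape(*U.shape,2)
r=cv2.remap(im,px,None,1);h=cv2.cvtColor(r,cv2.COLOR_RGB2HSV)
m=cv2.inRange(h,(0,90,40),(20,255,190))
m=cv2.morphologyEx(m,cv2.MORPH_OPEN,np.ones((9,9)))
k,l,s,c=cv2.connectedComponentsWithStats(m)
for i in range(1,k):
    if s[i,4]>1500:
        q=cv2.minAreaRect(np.argwhere(l==i)[:,::-1].astype(np.float32))
        cc=q[0];print("u %.4f v %.4f size %s mm angle %.1f"%(-.2+cc[1]*.0005,.13-cc[0]*.0005,np.round(np.array(q[1])*.5,1),q[2]))
# change of everything else vs start
df=cv2.absdiff(im,T['pixels']).max(2)>45
df=cv2.morphologyEx(df.astype(np.uint8),cv2.MORPH_OPEN,np.ones((3,3)))
k,l,s,c=cv2.connectedComponentsWithStats(df);print([x.tolist() for x in s[1:] if x[4]>12])
go(-.3,0,.2)
E
python3 chk.py
```

```text
u -0.0648 v -0.0735 size [ 46.  123.5] mm angle 0.0
u -0.0513 v 0.0773 size [96.5 46.5] mm angle 90.0
[[245, 133, 27, 40, 653], [303, 152, 32, 52, 956], [230, 195, 21, 18, 283], [297, 210, 23, 20, 330], [222, 307, 113, 99, 4581], [214, 365, 15, 55, 376], [334, 381, 8, 39, 226], [236, 407, 3, 5, 15], [317, 407, 3, 7, 21], [276, 411, 39, 9, 207]]
t 14.3667 lane now [-0.3896 -0.075 ] 0.206 yaw [3.1407 0.0048 2.8399] F [-0.6 -0.5 -0.3]
total dp [-0.2988  0.2498  0.0217]
```

```bash
python3 -c "
from cell import bot
print(bot.sign_off())"
```

```text
the job is handed in; nothing more can be done
None
```

Both blocks were tipped along their lanes and pushed up to the stop; they lie flat, straight and within about 2.5 mm of lane centre. The bystanders show no movement in the before/after top image, and the job was handed in at about 14.4 s.

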